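# Tap-test three pots and log them

## Task

Check the three pots for cracks by touch: with closed fingertips lightly tap the yellow medallion of the terracotta crock, then that of the blue jar, then that of the grey-green vase. Then press the green key on the inspection counter fully down and let it go. Leave the pots standing where they are, do not lift or shove them, and do not press the red key or disturb the other things.

Things in the scene. Friction and masses are not known exactly. Their poses are not given: they have to be found in the camera images.
- crock: terracotta open straight-walled crock, stands loose on the table, largest diameter 104 mm, height 95 mm, 0.5 to 0.95 kg. Origin at the centre of its underside, z up; its own +x points horizontally out through its medallion.
- crock_medallion: round yellow raised medallion fixed on the outside wall of the crock: an upright disc 28 mm across standing 8 mm proud of it. Origin at the centre of its flat outer face, 60 mm out from the crock's axis and 58 mm above the table; its +x points horizontally straight outward, z up. It faces within 0.7 rad of world +x; nothing over 8 mm high within 60 mm outward.
- jar: glossy blue lidded jar with a small knob on its lid, stands loose on the table, largest diameter 106 mm, height 101 mm, 0.5 to 0.95 kg. Origin at the centre of its underside, z up; its own +x points horizontally out through its medallion.
- jar_medallion: round yellow raised medallion fixed on the outside wall of the jar: an upright disc 28 mm across standing 8 mm proud of it. Origin at the centre of its flat outer face, 61 mm out from the jar's axis and 58 mm above the table; its +x points horizontally straight outward, z up. It faces within 0.7 rad of world +x; nothing over 8 mm high within 60 mm outward.
- vase: squat grey-green open vase with a narrow neck, stands loose on the table, largest diameter 108 mm, height 98 mm, 0.5 to 0.95 kg. Origin at the centre of its underside, z up; its own +x points horizontally out through its medallion.
- vase_medallion: round yellow raised medallion fixed on the outside wall of the vase: an upright disc 28 mm across standing 8 mm proud of it. Origin at the centre of its flat outer face, 62 mm out from the vase's axis and 58 mm above the table; its +x points horizontally straight outward, z up. It faces within 0.7 rad of world +x; nothing over 8 mm high within 60 mm outward.
- counter: fixed grey inspection counter box, 110 (x) by 160 (y) by 45 mm high, with a dark display strip and two round keys on top. Origin at the centre of its underside; x and y along its sides, turned up to 0.3 rad from the world axes.
- pass_key_top (a point): centre of the top face of the round green key (pass) on the counter, 32 mm across, at x -18, y +45 mm in the counter's frame, 67 mm above the table when up.
- pass_key (a joint): travel of the green key: 0 up, 0.006 m fully down; a spring returns it, about 5 N pushes it fully down.
- reject_key_top (a point): centre of the top face of the round red key (reject) on the counter, 32 mm across, at x -18, y -45 mm in the counter's frame, 67 mm above the table when up.
- reject_key (a joint): travel of the red key: 0 up, 0.006 m fully down; a spring returns it, about 5 N pushes it fully down.
- firebrick: pale yellow kiln brick, 75 by 115 by 60 mm, loose bystander; origin on the table under its middle.
- glaze_pot: amber glaze pot with a white cap, 54 mm across, 75 mm high, loose bystander; origin on the table under its middle.
- rib: flat wooden potter's rib, 50 by 100 by 8 mm, loose bystander; origin on the table under its middle.
- brush: brush lying on the table, about 0.2 m long, loose bystander; origin on the table under its middle.
- cup: small unglazed beige cup, 72 mm across, 75 mm high, loose bystander; origin on the table under its middle.
- scraper: flat steel scraper, 45 by 85 by 6 mm, loose bystander; origin on the table under its middle.

How it is judged:
On the way, in this order (a step that is already met when the one before it is completed fails the run):
1. the fingers touch the medallion of the crock (contact force between the fingers and crock_medallion above 0.3 N), for 0.04 s.
2. the fingers touch the medallion of the jar (contact force between the fingers and jar_medallion above 0.3 N), for 0.04 s.
3. the fingers touch the medallion of the vase (contact force between the fingers and vase_medallion above 0.3 N), for 0.04 s.
4. the green key is pressed down (over 4.5 mm) (value of joint pass_key above 0.0045 m), for 0.04 s.
5. the green key is let go (value of joint pass_key below 0.002 m), for 0.1 s.
At the end, for the whole second after the job is handed in: All three pots stand upright (within 0.08 rad) and at rest within 20 mm of where they started, both keys are up (under 2 mm of travel), and the bystanders are within 30 mm of where they started (distance of each of crock, jar, vase from where it was at the start of the episode below 0.02 m and angle between each of crock, jar, vase's own z axis and vertical below 0.08 rad and linear speed of each of crock, jar, vase below 0.01 m/s and value of joint each of pass_key, reject_key below 0.002 m and distance of each of firebrick, glaze_pot, rib, brush, cup, scraper from where it was at the start of the episode below 0.03 m); the robot touches nothing.
It fails at once if a pot is tapped hard (over 15 N) (contact force between any of the fingers, the arm and crock above 15 N or contact force between any of the fingers, the arm and jar above 15 N or contact force between any of the fingers, the arm and vase above 15 N).
It fails at once if a pot is shoved over 25 mm, lifted over 12 mm or tipped over 0.2 rad (distance of any of crock, jar, vase from where it was at the start of the episode above 0.025 m or height (world z) of any of crock, jar, vase above 0.012 m or angle between any of crock, jar, vase's own z axis and vertical above 0.2 rad).
It fails at once if the red key is pressed (over 3 mm) (value of joint reject_key above 0.003 m).
It fails at once if a bystander is displaced more than 30 mm (distance of any of firebrick, glaze_pot, rib, brush, cup, scraper from where it was at the start of the episode above 0.03 m).
It also fails if it takes over 70 s, if anything falls off the work surface, if the arm or the gripper's body presses on something with over 40 N, if the wrist force passes 120 N, or if a joint passes its speed limit or range.

## Robot

A 6-joint arm with a two-finger parallel gripper is mounted at the origin on the work surface. World frame = base frame: x ahead of the robot, y to its left, z up, the work surface at z = 0. Lengths are in m, angles in rad, forces in N, time in s.
With the tool pointing down it reaches from about 0.35 to 0.975 m from the base axis. Payload 4.9 kg.
Tool frame: the origin (TCP) lies midway between the tips of the shut fingers; the grasp point (between the pads) lies 19 mm behind it; z points along the fingers, y is the line along which they close (so a half turn about z gives the same grasp; the last joint's range is limited). The gripper opens to 85 mm and grips with 20 to 120 N. Pads are 22 mm wide; open, the fingers measure 114 mm over their backs; the gripper's body (76 mm by 85 mm) begins 54 mm behind the grasp point. The pads swing forward as they close: fully open they stand 13 mm farther back than shut.
Start: joints at [-1.331, 0.053, 1.613, -0, 1.476, -0.119], TCP at [0.219, -0.585, 0.231] pointing down, gripper open.
Joint ranges: [-3.01, 3.01], [-1.01, 2.22], [0.06, 2.58], [-1.02, 4.17], [0.09, 2.62], [-3.14, 3.14]. Speed limits (rad/s): [2.57, 2.57, 3.14, 3.14, 3.14, 3.14].

## Interface

Orientations are given as a rotation vector (axis times angle).
In Python, from station import ctrl, optics, job gives the robot as it stands.
- The arm moves only by the shell command python3 -m jog 'ROWS' [OPENING] [FORCE]. ROWS is JSON, a list of rows, each a list of 2 entries, a list of its own where there are three numbers: the shift along the tool's x, y, z in m, then the turn, a rotation vector about the tool's x, y, z in rad. A call has 1 to 5 rows; each row is the pose to reach, as a shift and turn from the pose commanded when the call began, along the tool's axes at that moment; what a row does not reach only later rows make up. A row lasts 1/10 s, in which the tool goes at most 50 mm and 8.59 degrees, less where a joint would pass 70% of its speed; a pose out of reach is approached as far as the arm can. A call with a gripper value outside its range is refused whole. OPENING is the opening, from 0 (shut) to 1 (fully open), set as the call begins (- or left out, the last holds). The fingers move at their own pace and stop on an object; FORCE is the grip in N (left out, the last holds). Time passes only in rows, so rows that repeat a pose let the fingers close. It gives the time, the measured TCP pose, the force, the opening and the grip force at its end, in the units of the state.
- ctrl.get_obs(): the state, without advancing time (a new reading comes with each control period).
- optics.get_image(name): name is "scene" or "top" or "wrist"; returns a dict with "image" (420x560x3 uint8, blue, green, red), "fx", "fy", "cx", "cy" (pixels), "D" ([k1, k2, p1, p2, k3] as OpenCV has them; the pictures are not rectified), "rvec" (rotation vector, rad) and "tvec" (3), from world to camera coordinates, as OpenCV has them; the wrist camera has in their place "mount" (4x4, takes a point from camera to tool coordinates, whose origin is the TCP and whose axes are the flange's). Camera axes: x right, y down, z forward; pixel columns grow to the right and rows downward; lengths in m; the calibration is good to about 2 mm. A picture is of the moment at which its call begins: read the wrist's pose just before it. There is no depth.
- job.finish_job(): hands the job in; it is judged then, once.
The state is a dict: "t": time; "q": joint angles; "dq": joint speeds; "effort": joint torques, N m; "tool_pos": TCP position; "tool_rot": TCP orientation; "contact_force": force on the tool from outside, world axes, zero at the start; "wrist_torque": the same for the moment, N m; "opening": finger opening in m; "grip_force": force on a finger pad.
Only numpy, scipy, OpenCV 4.12 (cv2) and the standard library are available. Lean on these libraries where they do the work, as an engineer would, in place of code of your own. Each camera call takes 0.05 s, during which the arm holds its last target. There are 200 camera calls.

## Working session

There is one attempt and no reset: what is moved stays moved. The work goes in short steps, Python scripts to look and compute and a shell command to move; the robot and the scene stay as the last step left them, time stands still between calls to the robot, and variables do not carry over. Pictures are saved under pics/ and viewed, at most 10 in all, crops included, and the job is handed in when it is done.

```bash
ls; mkdir -p pics
python3 - <<'E'
from station import ctrl, optics, job
import cv2, pickle
d={}
for n in ("scene","top"):
    d[n]=optics.get_image(n); cv2.imwrite(f"pics/{n}0.png",d[n]["image"])
    print(n,d[n]["rvec"],d[n]["tvec"],d[n]["fx"])
pickle.dump(d,open("d0.pkl","wb"))
print(ctrl.get_obs())
E
```

```text
pics
scene [ 2.2248444   0.83398797 -0.32435865] [-0.4795889  -0.22023365  1.43406733] 478.7794224125763
top [ 2.18518126 -2.14737869  0.16605973] [0.0015019  0.5924711  1.24284698] 515.3419719198787
{'t': 0.1, 'q': array([-1.33102417e+00,  5.33323302e-02,  1.61417404e+00,  3.02407001e-05,
        1.47595484e+00, -1.19017409e-01]), 'dq': array([ 0.00191228, -0.00082766, -0.00245061, -0.00044846, -0.00078188,
       -0.00073407]), 'effort': array([ 1.39395524e-03, -3.94899166e+01, -3.71364033e+01, -1.26904933e-04,
        3.88251850e-03, -8.21597894e-06]), 'tool_pos': array([ 0.21932797, -0.58465672,  0.23014985]), 'tool_rot': array([-3.08933976e+00, -5.60229664e-01,  1.29831169e-04]), 'contact_force': array([-0.44878406, -0.53694283,  0.24840548]), 'wrist_torque': array([0.04743127, 0.01366342, 0.04923097]), 'grip_force': 0.0, 'opening': 0.08572496589632718}
```

View pics/scene0.png

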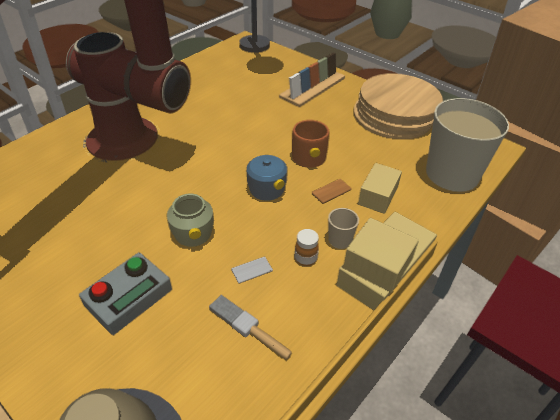

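View pics/top0.png

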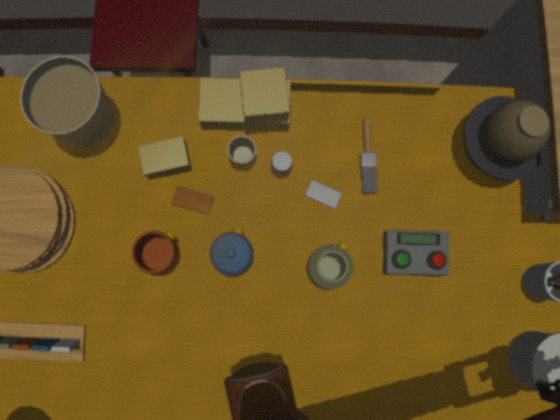

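The scene view shows the medallions at (315,153) on the crock, (279,185) on the jar and (195,233) on the vase, all facing +x. The top view shows the green key at (402,259) and the red at (438,260). The pots are at (155,253), (232,254) and (331,266).

```bash
cat > h.py <<'E'
import numpy as np, cv2
def ray(c,uv,z):
    K=np.array([[c["fx"],0,c["cx"]],[0,c["fy"],c["cy"]],[0,0,1]])
    n=cv2.undistortPoints(np.array([[uv]],float),K,np.array(c["D"]))[0,0]
    if "mount" in c:
        T=c["T"]; R=T[:3,:3]; o=T[:3,3]
    else:
        R=cv2.Rodrigues(np.array(c["rvec"],float))[0].T; o=-R@np.array(c["tvec"],float)
    d=R@np.array([n[0],n[1],1.]); return o+d*(z-o[2])/d[2]
def blob(img,uv,lo,hi,r):
    h=cv2.cvtColor(img,cv2.COLOR_BGR2HSV); m=cv2.inRange(h,np.array(lo),np.array(hi))
    w=np.zeros_like(m); cv2.circle(w,uv,r,255,-1); m&=w
    n,l,s,c=cv2.connectedComponentsWithStats(m)
    i=1+np.argmax(s[1:,4]); return c[i],s[i]
E
python3 - <<'E'
import pickle,cv2; from h import *
d=pickle.load(open("d0.pkl","rb"))
S=cv2.cvtColor(d["scene"]["image"],cv2.COLOR_BGR2HSV);T=cv2.cvtColor(d["top"]["image"],cv2.COLOR_BGR2HSV)
for u,v in [(315,153),(279,185),(195,233),(230,120),(330,280),(135,265)]: print("S",S[v,u])
for u,v in [(170,238),(239,233),(344,246),(200,240),(402,259),(438,260),(155,235),(225,245),(331,250),(331,280)]: print("T",T[v,u])
a=np.hstack([cv2.resize(d["scene"]["image"][110:260,150:350],None,fx=4,fy=4,interpolation=0)])
b=cv2.resize(d["top"]["image"][215:295,120:460],None,fx=2.35,fy=2.35,interpolation=2)
cv2.imwrite("pics/a.png",a)
cv2.imwrite("pics/b.png",b)
E
```

```text
S [ 23 194 117]
S [ 23 185 109]
S [ 23 200 120]
S [ 20 165 206]
S [ 20 168 206]
S [ 65 149 135]
T [ 21 226  87]
T [ 22 104  93]
T [ 27 238 146]
T [ 20 198 125]
T [ 61 133 102]
T [  5 214 136]
T [ 10 167  49]
T [104  62  95]
T [33 57 98]
T [ 31  64 104]
```

View pics/a.png

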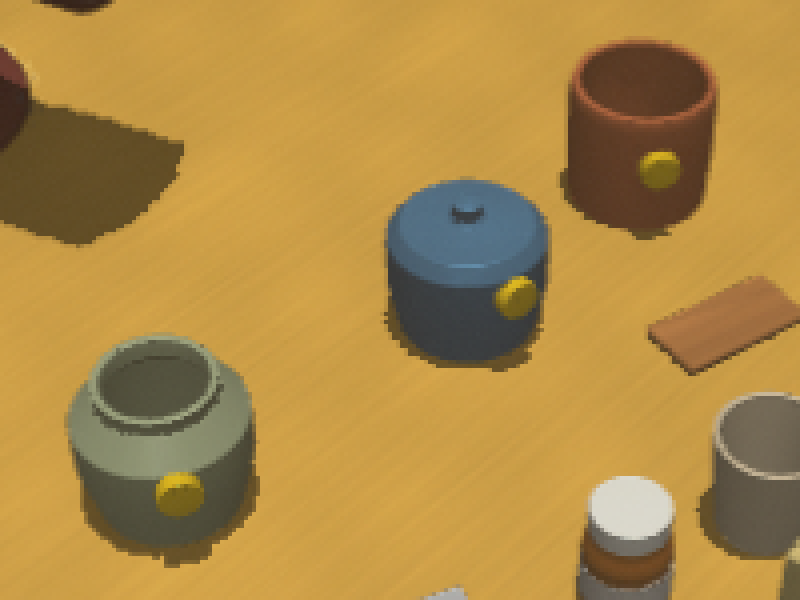

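View pics/b.png

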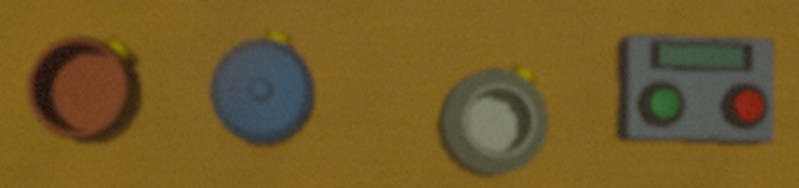

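The crops show the medallion faces centred near scene (315,153), (279,185) and (195,234). Also clear are the crock rim, the jar knob, the vase mouth and the keys.

Run:
```python
import pickle; from h import *
d=pickle.load(open("d0.pkl","rb")); S,T=d["scene"],d["top"]
def s(u,v): return (150+(u+.5)/4-.5,110+(v+.5)/4-.5)
def t(u,v): return (120+(u+.5)/2.35-.5,215+(v+.5)/2.35-.5)
for n,R,ax_s,ax_t,z,ms,mt in [("crock",.060,(642,83),(81,88),.095,(661,171),(121,48)),("jar",.061,(467,207),(260,90),.101,(519,300),(279,40)),("vase",.062,(156,380),(496,119),.098,(180,497),(525,75))]:
    c,_=blob(S["image"],tuple(int(round(x)) for x in s(*ms)),(19,175,70),(30,255,160),7)
    a1=ray(S,s(*ax_s),z);a2=ray(T,t(*ax_t),z); m=ray(S,s(*ms),.058); mb=ray(S,c,.058); mt_=ray(T,t(*mt),.068)
    print(n,"axis",a1.round(4),a2.round(4),"med",m.round(4),c.round(1),s(*ms),"top",mt_.round(4))
    A=(a1+a2)[:2]/2
    for A in (a1[:2],a2[:2]):
        v=m[:2]-A; print("   r",np.hypot(*v).round(4),"yaw",np.arctan2(v[1],v[0]).round(3)); 
    v=mt_[:2]-a2[:2]; print("   top yaw",np.arctan2(v[1],v[0]).round(3))
for n,lo,hi,p,ps in [("green",(50,90,50),(75,255,255),(402,259),(135,265)),("red",(0,150,70),(8,255,255),(438,260),(101,291))]:
    a,_=blob(T["image"],p,lo,hi,14); b,_=blob(S["image"],ps,lo,hi,14); print(n,ray(T,a,.067).round(4),ray(S,b,.067).round(4),a,b)
for n,q,z in [("cup",(242,150),.075),("glaze",(282,161),.075),("rib",(193,200),.008),("scraper",(323,194),.006),("brush tip",(370,190),.02),("brick",(164,156),.06)]: print(n,ray(T,q,z).round(3))
```

```text
crock axis [0.4856 0.2984 0.095 ] [0.4755 0.3014 0.095 ] med [0.5279 0.2689 0.058 ] [314.6 152.8] (314.875, 152.375) top [0.5184 0.2676 0.068 ]
   r 0.0516 yaw -0.609
   r 0.0617 yaw -0.554
   top yaw -0.667
jar axis [0.491  0.1123 0.101 ] [0.4769 0.1216 0.101 ] med [0.5417 0.1046 0.058 ] [278.8 184.9] (279.375, 184.625) top [0.5297 0.1056 0.068 ]
   r 0.0512 yaw -0.15
   r 0.067 yaw -0.255
   top yaw -0.293
vase axis [ 0.46   -0.1199  0.098 ] [ 0.452  -0.1142  0.098 ] med [ 0.5073 -0.15    0.058 ] [195.  234.4] (194.625, 233.875) top [ 0.4981 -0.1478  0.068 ]
   r 0.056 yaw -0.568
   r 0.0659 yaw -0.575
   top yaw -0.631
green [ 0.4712 -0.2937  0.067 ] [ 0.4812 -0.298   0.067 ] [402.44094488 258.5511811 ] [134.17197452 263.47770701]
red [ 0.4696 -0.3832  0.067 ] [ 0.4805 -0.3872  0.067 ] [438.19444444 259.5625    ] [ 98.9144385  288.78609626]
cup [0.73  0.102 0.075]
glaze [0.704 0.003 0.075]
rib [0.613 0.226 0.008]
scraper [ 0.636 -0.105  0.006]
brush tip [ 0.646 -0.224  0.02 ]
brick [0.715 0.295 0.06 ]
```

```bash
cat >> h.py <<'E'
from scipy.spatial.transform import Rotation as Ro
def go(o,pos,yaw):
    "shift and turn in tool axes to reach pos, tool down, tool x at heading yaw"
    R=Ro.from_rotvec(o["tool_rot"]); G=Ro.from_euler("z",yaw)*Ro.from_euler("x",np.pi)
    w=(R.inv()*G).as_rotvec(); s=R.inv().apply(np.array(pos)-o["tool_pos"])
    x=R.apply([1,0,0]); print("now",o["t"],o["tool_pos"].round(4),"yaw",np.arctan2(x[1],x[0]).round(3),"shift",s.round(4),"turn",w.round(3),"rows>=",(np.linalg.norm(s)/.05).round(1),(np.linalg.norm(w)/.1499).round(1))
def wrist(o,c):
    T=np.eye(4);T[:3,:3]=Ro.from_rotvec(o["tool_rot"]).as_matrix();T[:3,3]=o["tool_pos"]
    c["T"]=T@np.array(c["mount"]); return c
E
python3 - <<'E'
from station import ctrl,optics; from h import *
o=ctrl.get_obs(); c=optics.get_image("wrist"); print(np.round(c["mount"],3),c["fx"])
for y in (-.58,-.58+np.pi): go(o,(.45,-.25,.28),y)
E
```

```text
[[-0.    -0.945 -0.328  0.086]
 [ 1.    -0.     0.     0.001]
 [-0.    -0.328  0.945 -0.141]
 [ 0.     0.     0.     1.   ]] 314.72349913478683
now 0.1 [ 0.2193 -0.5847  0.2301] yaw 0.359 shift [ 0.3335 -0.2324 -0.0493] turn [-0.002  0.001  0.939] rows>= 8.2 6.3
now 0.1 [ 0.2193 -0.5847  0.2301] yaw 0.359 shift [ 0.3335 -0.2324 -0.0493] turn [-1.000e-03 -2.000e-03 -2.203e+00] rows>= 8.2 14.7
```

```bash
python3 -m jog '[[[0.03,-0.015,0],[0,0,0.09]],[[0.07,-0.035,0],[0,0,0.18]],[[0.11,-0.055,0],[0,0,0.28]],[[0.15,-0.075,0],[0,0,0.38]],[[0.19,-0.095,0],[0,0,0.48]]]' 0; python3 -c "
from h import *;from station import ctrl;go(ctrl.get_obs(),(.577,-.2,.2),-.59)"
```

```text
t: 0.65
tool_pos: [0.3648, -0.428, 0.231]
tool_rot: [-3.135, 0.197, 0.0]
contact_force: [0.5, -0.4, -0.3]
opening: 0.0127
grip_force: 0.0
now 0.65 [ 0.3648 -0.428   0.231 ] yaw -0.126 shift [ 0.1819 -0.2528  0.031 ] turn [-0.     0.     0.464] rows>= 6.3 3.1
```

```bash
python3 -m jog '[[[0.027,-0.038,0],[0,0,0.12]],[[0.053,-0.074,0],[0,0,0.24]],[[0.08,-0.11,0],[0,0,0.36]],[[0.106,-0.148,0.01],[0,0,0.46]],[[0.132,-0.184,0.02],[0,0,0.46]]]' 0; python3 -c "
from h import *;from station import ctrl;go(ctrl.get_obs(),(.577,-.2,.2),-.59)"
```

```text
t: 1.15
tool_pos: [0.5184, -0.2612, 0.2113]
tool_rot: [3.009, -0.902, 0.001]
contact_force: [1.1, -0.9, -0.9]
opening: -0.0002
grip_force: 0.0
now 1.15 [ 0.5184 -0.2612  0.2113] yaw -0.583 shift [ 0.0152 -0.0833  0.0113] turn [-0.    -0.001  0.007] rows>= 1.7 0.0
```

```bash
python3 -m jog '[[[0.008,-0.04,0.005],[0,0,0]],[[0.015,-0.075,0.01],[0,0,0]],[[0.015,-0.083,0.011],[0,0,0]],[[0.015,-0.083,0.011],[0,0,0]]]'
python3 - <<'E'
from h import *;from station import ctrl,optics
o=ctrl.get_obs();c=wrist(o,optics.get_image("wrist"));print(o["tool_pos"],o["tool_rot"])
cv2.imwrite("pics/w1.png",c["image"]);import pickle;pickle.dump(c,open("w1.pkl","wb"))
E
```

```text
t: 1.55
tool_pos: [0.5754, -0.2006, 0.1995]
tool_rot: [3.011, -0.897, -0.002]
contact_force: [0.3, -0.4, 0.7]
opening: 0.0
grip_force: 0.0
[ 0.5754496  -0.20063517  0.19952239] [ 3.01081485e+00 -8.96810000e-01 -2.45145119e-03]
```

View pics/w1.png

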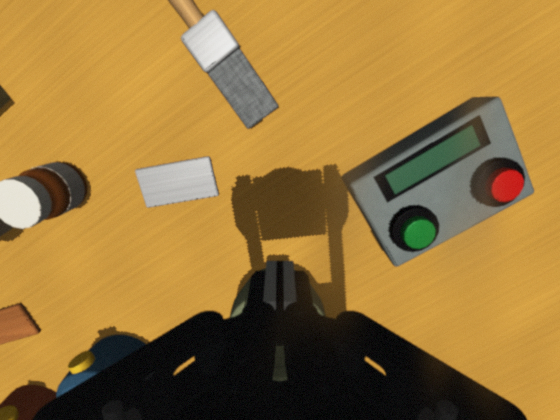

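The wrist view looks outward. The gripper hides the vase, but the green key (415,230), the red key (507,186) and the jar medallion (82,361) are visible.

Run:
```python
from h import *;import pickle
c=pickle.load(open("w1.pkl","rb"));im=c["image"]
for n,lo,hi,p,z,r in [("green",(50,90,50),(75,255,255),(415,230),.067,20),("red",(0,150,70),(8,255,255),(507,186),.067,20),("jarmed",(19,190,70),(32,255,255),(82,361),.058,14),("crockmed",(19,190,70),(32,255,255),(9,413),.058,12)]:
    try:
        b,s=blob(im,p,lo,hi,r); print(n,b.round(1),s,ray(c,b,z).round(4))
    except Exception as e: print(n,e)
print(cv2.cvtColor(im,cv2.COLOR_BGR2HSV)[355:368:3,72:95:4].tolist())
```

```text
green [418.9 233.4] [403 218  33  32 778] [ 0.4765 -0.2949  0.067 ]
red [505.6 184.6] [489 169  35  34 944] [ 0.4761 -0.3833  0.067 ]
jarmed [ 80.7 361.7] [ 69 351  24  22 321] [0.5363 0.1054 0.058 ]
crockmed [  7.5 413. ] [  0 406  16  14 201] [0.5259 0.2604 0.058 ]
[[[19, 175, 200], [19, 178, 163], [22, 210, 79], [23, 213, 78], [22, 211, 82], [22, 199, 59]], [[19, 177, 173], [23, 202, 82], [21, 205, 82], [21, 198, 85], [21, 215, 101], [22, 216, 65]], [[22, 195, 90], [23, 206, 84], [22, 211, 87], [22, 203, 143], [21, 198, 125], [21, 194, 75]], [[22, 197, 88], [21, 201, 94], [23, 199, 191], [22, 203, 180], [22, 203, 136], [24, 28, 46]], [[22, 206, 152], [24, 192, 225], [23, 197, 221], [22, 202, 189], [22, 152, 89], [101, 145, 37]]]
```

```bash
python3 -m jog '[[[-0.02,-0.027,0],[0,0,0]],[[-0.045,-0.06,0],[0,0,0]],[[-0.07,-0.098,0],[0,0,0]],[[-0.097,-0.137,0],[0,0,0]],[[-0.124,-0.176,0],[0,0,0]]]'; python3 -c "
from h import *;from station import ctrl;go(ctrl.get_obs(),(.563,.242,.19),-.62)"
```

```text
t: 2.1
tool_pos: [0.5678, 0.0132, 0.2009]
tool_rot: [3.008, -0.905, 0.002]
contact_force: [0.5, 1.0, -0.4]
opening: 0.0002
grip_force: 0.0
now 2.1 [0.5678 0.0132 0.2009] yaw -0.584 shift [-0.1302 -0.1881  0.0108] turn [-0.    -0.001  0.036] rows>= 4.6 0.2
```

```bash
python3 -m jog '[[[-0.027,-0.039,0],[0,0,0.01]],[[-0.054,-0.078,0],[0,0,0.02]],[[-0.081,-0.117,0.0],[0,0,0.03]],[[-0.108,-0.156,0.005],[0,0,0.036]],[[-0.13,-0.188,0.01],[0,0,0.036]]]';python3 -m jog '[[[0,0,0],[0,0,0]],[[0,0,0],[0,0,0]]]'
python3 - <<'E'
from h import *;from station import ctrl,optics
o=ctrl.get_obs();c=wrist(o,optics.get_image("wrist"))
go(o,(.563,.242,.053),-.62); cv2.imwrite("pics/w2.png",c["image"]);import pickle;pickle.dump(c,open("w2.pkl","wb"))
E
```

```text
t: 2.6
tool_pos: [0.5632, 0.2426, 0.1911]
tool_rot: [-2.992, 0.956, -0.002]
contact_force: [0.2, -0.4, -0.7]
opening: -0.0
grip_force: 0.0
t: 2.8
tool_pos: [0.563, 0.2411, 0.1904]
tool_rot: [2.992, -0.954, 0.0]
contact_force: [0.6, -0.3, 0.7]
opening: 0.0001
grip_force: 0.0
now 2.8 [0.563  0.2411 0.1904] yaw -0.617 shift [-0.0006 -0.0008  0.1374] turn [ 0.001 -0.001  0.003] rows>= 2.7 0.0
```

View pics/w2.png

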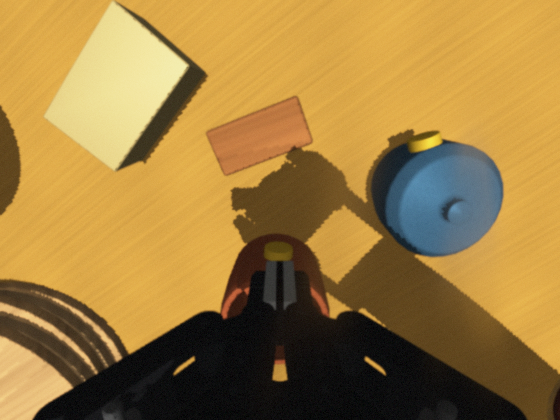

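The crock's medallion (278,251) lines up with the fingers. The jar's medallion (425,141) and knob (457,210) are clear.

```bash
python3 - <<'E'
from h import *;import pickle
c=pickle.load(open("w2.pkl","rb"));im=c["image"]
b,s=blob(im,(278,251),(19,190,60),(32,255,255),18);print(b,s,ray(c,b,.065).round(4))
b,s=blob(im,(425,141),(21,190,60),(32,255,255),22);print(b,s,ray(c,b,.065).round(4))
print(ray(c,(457,208),.101))
E
python3 -m jog '[[[0,0,0.04],[0,0,0]],[[0,0,0.08],[0,0,0]],[[0,0,0.12],[0,0,0]],[[0,0,0.137],[0,0,0]],[[0,0,0.137],[0,0,0]]]'
```

```text
[277.90598291 250.95299145] [264 241  29  20 468] [0.5266 0.2686 0.065 ]
[422.64524422 140.55012853] [407 131  35  21 389] [0.5395 0.11   0.065 ]
[0.48962666 0.12235656 0.101     ]
t: 3.35
tool_pos: [0.5611, 0.2398, 0.0504]
tool_rot: [2.989, -0.956, -0.008]
contact_force: [-0.6, 0.1, 0.4]
opening: 0.0002
grip_force: 0.0
```

```bash
python3 -m jog '[[[-0.007,0,0],[0,0,0]],[[-0.014,0,0],[0,0,0]],[[-0.02,0,0],[0,0,0]],[[-0.022,0,0],[0,0,0]],[[-0.024,0,0],[0,0,0]]]'; python3 -m jog '[[[-0.001,0,0],[0,0,0]],[[-0.002,0,0],[0,0,0]],[[-0.003,0,0],[0,0,0]]]'
```

```text
t: 3.85
tool_pos: [0.5435, 0.2564, 0.0542]
tool_rot: [-2.993, 0.953, -0.002]
contact_force: [-0.1, -0.1, 0.1]
opening: 0.0001
grip_force: 0.0
t: 4.15
tool_pos: [0.5409, 0.2576, 0.0532]
tool_rot: [2.993, -0.954, -0.0]
contact_force: [0.1, -1.0, -0.5]
opening: 0.0001
grip_force: 0.0
```

```bash
python3 -m jog '[[[-0.001,0,0],[0,0,0]],[[-0.002,0,0],[0,0,0]],[[-0.003,0,0],[0,0,0]]]'
```

```text
t: 4.45
tool_pos: [0.5384, 0.2593, 0.0532]
tool_rot: [2.993, -0.954, -0.0]
contact_force: [-0.2, 0.1, 0.8]
opening: 0.0
grip_force: 0.0
```

```bash
python3 -m jog '[[[-0.001,0,0],[0,0,0]],[[-0.002,0,0],[0,0,0]],[[-0.003,0,0],[0,0,0]]]'
```

```text
t: 4.75
tool_pos: [0.536, 0.2611, 0.0533]
tool_rot: [2.993, -0.954, -0.0]
contact_force: [-0.4, 0.7, -0.4]
opening: 0.0001
grip_force: 0.0
```

```bash
python3 -m jog '[[[-0.001,0,0],[0,0,0]],[[-0.002,0,0],[0,0,0]],[[-0.002,0,0],[0,0,0]]]'
```

```text
t: 5.05
tool_pos: [0.5347, 0.2621, 0.0534]
tool_rot: [2.993, -0.954, 0.002]
contact_force: [2.0, -2.2, -0.7]
opening: -0.0
grip_force: 1.0
```

```bash
python3 -m jog '[[[-0.0005,0,0],[0,0,0]],[[-0.0005,0,0],[0,0,0]]]'; python3 -m jog '[[[0.008,0,0],[0,0,0]],[[0.02,0,0],[0,0,0]],[[0.035,0,0],[0,0,0]],[[0.045,0,-0.03],[0,0,0]],[[0.045,0,-0.07],[0,0,0]]]'; python3 -c "
from h import *;from station import ctrl;go(ctrl.get_obs(),(.583,.095,.15),-.24)"
```

```text
t: 5.25
tool_pos: [0.5343, 0.2624, 0.0533]
tool_rot: [2.993, -0.954, 0.001]
contact_force: [2.8, -2.2, -0.7]
opening: 0.0
grip_force: 1.3
t: 5.75
tool_pos: [0.5704, 0.2344, 0.1212]
tool_rot: [2.989, -0.956, -0.008]
contact_force: [-0.1, -0.3, 0.0]
opening: -0.0001
grip_force: 0.0
now 5.75 [0.5704 0.2344 0.1212] yaw -0.619 shift [ 0.0911  0.1064 -0.0286] turn [ 0.004  0.004 -0.379] rows>= 2.9 2.5
```

```bash
python3 -m jog '[[[0.015,0.015,-0.025],[0,0,-0.09]],[[0.04,0.045,-0.03],[0,0,-0.2]],[[0.068,0.08,-0.03],[0,0,-0.3]],[[0.091,0.106,-0.03],[0,0,-0.375]],[[0.091,0.106,-0.03],[0,0,-0.375]]]'
python3 - <<'E'
from h import *;from station import ctrl,optics
o=ctrl.get_obs();c=wrist(o,optics.get_image("wrist"));im=c["image"]
h=cv2.cvtColor(im,cv2.COLOR_BGR2HSV)
for p,r in [((278,255),35)]:
    b,s=blob(im,p,(21,190,50),(32,255,255),r);print(b,s,ray(c,b,.065).round(4))
go(o,(.583,.096,.053),-.25); cv2.imwrite("pics/w3.png",im)
E
```

```text
t: 6.25
tool_pos: [0.5847, 0.093, 0.1537]
tool_rot: [3.117, -0.387, 0.001]
contact_force: [-0.6, 0.4, 0.5]
opening: 0.0001
grip_force: 0.0
[263.21428571 267.28571429] [262 264   3   7  14] [0.5466 0.1158 0.065 ]
now 6.25 [0.5847 0.093  0.1537] yaw -0.247 shift [-0.0025 -0.0026  0.1007] turn [ 0.001 -0.001  0.003] rows>= 2.0 0.0
```

View pics/w3.png

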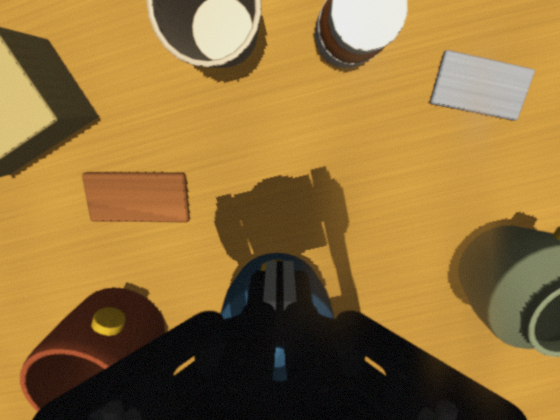

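The fingers hide the jar's medallion. The jar body is symmetric about them, with a sliver of yellow at the left (263,267), so I'll go down shifted slightly to the left.

```bash
python3 -m jog '[[[0,-0.004,0.035],[0,0,0]],[[0,-0.004,0.07],[0,0,0]],[[0,-0.004,0.1],[0,0,0]],[[0,-0.004,0.1],[0,0,0]],[[-0.003,-0.004,0.1],[0,0,0]]]';python3 -m jog '[[[-0.006,0,0],[0,0,0]],[[-0.012,0,0],[0,0,0]],[[-0.016,0,0],[0,0,0]],[[-0.018,0,0],[0,0,0]],[[-0.019,0,0],[0,0,0]]]'
```

```text
t: 6.8
tool_pos: [0.5818, 0.1024, 0.0534]
tool_rot: [-3.118, 0.379, 0.001]
contact_force: [0.4, -0.7, 0.4]
opening: 0.0001
grip_force: 0.0
t: 7.3
tool_pos: [0.5631, 0.1067, 0.0539]
tool_rot: [-3.118, 0.379, -0.001]
contact_force: [-0.0, -0.0, -0.1]
opening: 0.0004
grip_force: 0.0
```

```bash
python3 -m jog '[[[-0.001,0,0],[0,0,0]],[[-0.002,0,0],[0,0,0]],[[-0.003,0,0],[0,0,0]]]'
```

```text
t: 7.6
tool_pos: [0.5602, 0.1072, 0.0533]
tool_rot: [-3.119, 0.38, 0.0]
contact_force: [0.2, 0.5, -0.2]
opening: -0.0004
grip_force: 0.0
```

```bash
python3 -m jog '[[[-0.001,0,0],[0,0,0]],[[-0.002,0,0],[0,0,0]],[[-0.003,0,0],[0,0,0]]]'
```

```text
t: 7.9
tool_pos: [0.5573, 0.108, 0.0533]
tool_rot: [-3.119, 0.38, 0.0]
contact_force: [-0.6, 0.0, 0.1]
opening: 0.0001
grip_force: 0.0
```

```bash
python3 -m jog '[[[-0.001,0.002,0],[0,0,0]],[[-0.002,0.003,0],[0,0,0]],[[-0.003,0.003,0],[0,0,0]]]'
```

```text
t: 8.2
tool_pos: [0.5536, 0.1057, 0.0533]
tool_rot: [3.119, -0.38, -0.0]
contact_force: [-0.7, -0.3, 0.1]
opening: 0.0
grip_force: 0.0
```

```bash
python3 -m jog '[[[-0.001,0,0],[0,0,0]],[[-0.002,0,0],[0,0,0]],[[-0.003,0,0],[0,0,0]]]'
```

```text
t: 8.5
tool_pos: [0.5509, 0.1065, 0.0534]
tool_rot: [-3.119, 0.38, -0.001]
contact_force: [1.9, -1.5, -1.0]
opening: 0.0001
grip_force: 1.3
```

Contact with the jar. A small extra press and a brief hold, then retract.

```bash
python3 -m jog '[[[-0.001,0,0],[0,0,0]],[[-0.001,0,0],[0,0,0]]]'; python3 -m jog '[[[0.008,0,0],[0,0,0]],[[0.02,0,0],[0,0,0]],[[0.035,0,0],[0,0,0]],[[0.045,0,-0.03],[0,0,0]],[[0.045,0,-0.07],[0,0,0]]]'; python3 -c "
from h import *;from station import ctrl;go(ctrl.get_obs(),(.5425,-.174,.17),-.59)"
```

```text
t: 8.7
tool_pos: [0.5505, 0.1067, 0.0537]
tool_rot: [-3.118, 0.38, -0.003]
contact_force: [3.3, -1.0, -1.2]
opening: 0.0
grip_force: 1.4
t: 9.2
tool_pos: [0.5931, 0.0952, 0.1212]
tool_rot: [3.117, -0.381, -0.009]
contact_force: [-0.0, 0.5, -0.4]
opening: 0.0003
grip_force: 0.0
now 9.2 [0.5931 0.0952 0.1212] yaw -0.243 shift [ 0.0154  0.2736 -0.0484] turn [0.003 0.005 0.347] rows>= 5.6 2.3
```

```bash
python3 -m jog '[[[0.002,0.03,-0.035],[0,0,0]],[[0.005,0.075,-0.05],[0,0,0.08]],[[0.007,0.122,-0.05],[0,0,0.17]],[[0.01,0.17,-0.05],[0,0,0.26]],[[0.012,0.215,-0.05],[0,0,0.347]]]'; python3 -c "
from h import *;from station import ctrl;go(ctrl.get_obs(),(.542,-.174,.17),-.59)"
```

```text
t: 9.7
tool_pos: [0.5537, -0.1179, 0.1738]
tool_rot: [3.004, -0.918, 0.001]
contact_force: [0.9, -0.9, 0.1]
opening: 0.0003
grip_force: 0.0
now 9.7 [ 0.5537 -0.1179  0.1738] yaw -0.593 shift [0.0217 0.053  0.0038] turn [-0.    -0.001 -0.003] rows>= 1.1 0.0
```

```bash
python3 -m jog '[[[0.01,0.025,0.0],[0,0,0]],[[0.02,0.045,0],[0,0,0]],[[0.022,0.05,0],[0,0,0]],[[0.022,0.05,0],[0,0,0]]]'
python3 - <<'E'
from h import *;from station import ctrl,optics
o=ctrl.get_obs();c=wrist(o,optics.get_image("wrist"));im=c["image"]
b,s=blob(im,(278,260),(21,190,50),(32,255,255),30);print(b,s,ray(c,b,.065).round(4))
go(o,(.542,-.174,.053),-.59); cv2.imwrite("pics/w4.png",im)
E
```

```text
t: 10.1
tool_pos: [0.5443, -0.1701, 0.1732]
tool_rot: [-3.005, 0.914, 0.001]
contact_force: [-0.5, 0.2, -0.2]
opening: 0.0003
grip_force: 0.0
[285.60893855 254.08938547] [271 246  29  19 358] [ 0.5077 -0.1521  0.065 ]
now 10.1 [ 0.5443 -0.1701  0.1732] yaw -0.591 shift [0.0003 0.0045 0.1202] turn [-0.     0.001 -0.001] rows>= 2.4 0.0
```

View pics/w4.png

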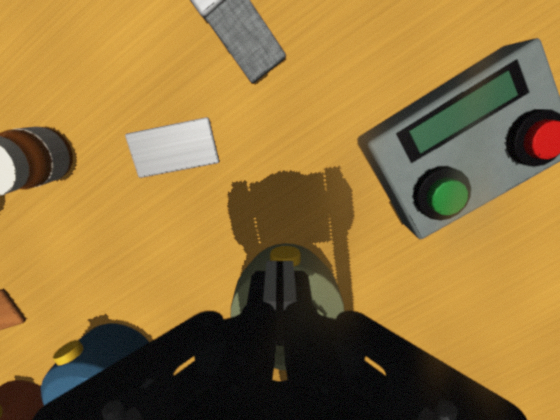

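The vase's medallion is at (286,254), about 4 mm right of the fingers. I'll go down with that correction.

```bash
python3 -m jog '[[[0.003,0.0045,0.035],[0,0,0]],[[0.003,0.0045,0.075],[0,0,0]],[[0.003,0.0045,0.11],[0,0,0]],[[0.003,0.0045,0.12],[0,0,0]],[[0.003,0.0045,0.12],[0,0,0]]]';python3 -m jog '[[[-0.006,0,0],[0,0,0]],[[-0.012,0,0],[0,0,0]],[[-0.018,0,0],[0,0,0]],[[-0.021,0,0],[0,0,0]],[[-0.023,0,0],[0,0,0]]]'
```

```text
t: 10.65
tool_pos: [0.5431, -0.1733, 0.0515]
tool_rot: [-3.006, 0.91, 0.006]
contact_force: [0.3, 0.9, 0.5]
opening: 0.0001
grip_force: 0.0
t: 11.15
tool_pos: [0.5249, -0.162, 0.054]
tool_rot: [3.006, -0.912, 0.002]
contact_force: [-0.9, -0.0, 0.1]
opening: 0.0001
grip_force: 0.0
```

```bash
python3 -m jog '[[[-0.001,0,0],[0,0,0]],[[-0.002,0,0],[0,0,0]],[[-0.003,0,0],[0,0,0]]]'
```

```text
t: 11.45
tool_pos: [0.5225, -0.1605, 0.0533]
tool_rot: [3.006, -0.912, 0.0]
contact_force: [-0.9, -0.1, -0.5]
opening: -0.0
grip_force: 0.0
```

```bash
python3 -m jog '[[[-0.001,0,0],[0,0,0]],[[-0.002,0,0],[0,0,0]],[[-0.003,0,0],[0,0,0]]]'
```

```text
t: 11.75
tool_pos: [0.5199, -0.1587, 0.0532]
tool_rot: [3.006, -0.912, -0.0]
contact_force: [-0.8, 0.0, 0.5]
opening: 0.0
grip_force: 0.0
```

```bash
python3 -m jog '[[[-0.001,0,0],[0,0,0]],[[-0.002,0,0],[0,0,0]],[[-0.003,0,0],[0,0,0]]]'
```

```text
t: 12.05
tool_pos: [0.5174, -0.157, 0.0533]
tool_rot: [-3.006, 0.912, 0.0]
contact_force: [-0.0, -0.7, 1.1]
opening: -0.0002
grip_force: 0.0
```

```bash
python3 -m jog '[[[-0.001,0,0],[0,0,0]],[[-0.0015,0,0],[0,0,0]],[[-0.0015,0,0],[0,0,0]]]'
```

```text
t: 12.35
tool_pos: [0.5162, -0.1562, 0.0533]
tool_rot: [-3.006, 0.912, -0.0]
contact_force: [-0.2, -0.3, -1.3]
opening: -0.0002
grip_force: 0.0
```

```bash
python3 -m jog '[[[-0.001,0,0],[0,0,0]],[[-0.002,0,0],[0,0,0]],[[-0.002,0,0],[0,0,0]]]'
```

```text
t: 12.65
tool_pos: [0.515, -0.1554, 0.0536]
tool_rot: [3.006, -0.912, 0.002]
contact_force: [2.8, -0.6, -1.0]
opening: 0.0003
grip_force: 1.2
```

```bash
python3 -m jog '[[[-0.0005,0,0],[0,0,0]],[[-0.0005,0,0],[0,0,0]]]'; python3 -m jog '[[[0.008,0,0],[0,0,0]],[[0.02,0,0],[0,0,0]],[[0.035,0,0],[0,0,0]],[[0.045,0,-0.03],[0,0,0]],[[0.045,0,-0.07],[0,0,0]]]'; python3 -c "
from h import *;from station import ctrl;go(ctrl.get_obs(),(.4765,-.295,.13),-.59)"
```

```text
t: 12.85
tool_pos: [0.5143, -0.155, 0.0534]
tool_rot: [3.006, -0.912, 0.001]
contact_force: [1.5, -1.3, -0.9]
opening: 0.0002
grip_force: 1.2
t: 13.35
tool_pos: [0.5509, -0.18, 0.1213]
tool_rot: [-3.005, 0.913, 0.01]
contact_force: [-0.0, -0.3, 0.5]
opening: -0.0004
grip_force: 0.0
now 13.35 [ 0.5509 -0.18    0.1213] yaw -0.59 shift [ 0.0021  0.137  -0.0086] turn [0.001 0.006 0.   ] rows>= 2.7 0.0
```

```bash
python3 -m jog '[[[0.001,0.035,-0.008],[0,0,0]],[[0.001,0.075,-0.008],[0,0,0]],[[0.002,0.115,-0.008],[0,0,0]],[[0.002,0.137,-0.008],[0,0,0]],[[0.002,0.137,-0.008],[0,0,0]]]'
python3 - <<'E'
from h import *;from station import ctrl,optics
o=ctrl.get_obs();c=wrist(o,optics.get_image("wrist"));im=c["image"]
b,s=blob(im,(280,270),(50,90,40),(75,255,255),40);print(b,s,ray(c,b,.067).round(4))
go(o,(.4765,-.295,.067),-.59); cv2.imwrite("pics/w5.png",im)
t=optics.get_image("top");cv2.imwrite("pics/t5.png",t["image"])
E
```

```text
t: 13.85
tool_pos: [0.4761, -0.2974, 0.1313]
tool_rot: [3.004, -0.918, -0.001]
contact_force: [0.8, 2.0, -0.7]
opening: 0.0
grip_force: 0.0
[278.43219076 240.45901639] [258 230  42  23 671] [ 0.4705 -0.2927  0.067 ]
now 13.85 [ 0.4761 -0.2974  0.1313] yaw -0.593 shift [-0.001  -0.0022  0.0643] turn [ 0.     0.    -0.003] rows>= 1.3 0.0
```

View pics/w5.png

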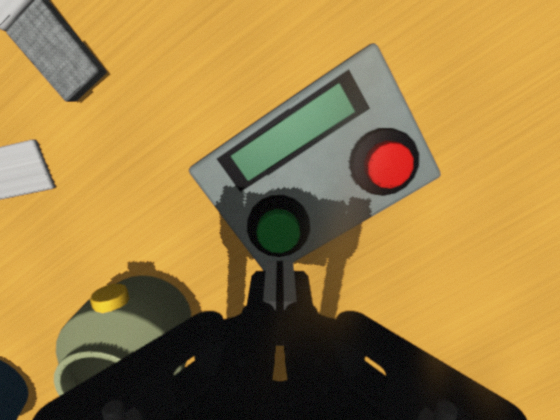

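The green key disc is centred near (279,232), about (0.476,-0.296), directly below the TCP. The red key (389,166) is clear, so I'll press.

```bash
python3 -m jog '[[[0,-0.001,0.025],[0,0,0]],[[0,-0.001,0.045],[0,0,0]],[[0,-0.001,0.055],[0,0,0]],[[0,-0.001,0.058],[0,0,0]],[[0,-0.001,0.06],[0,0,0]]]';python3 -m jog '[[[0,0,0.002],[0,0,0]],[[0,0,0.004],[0,0,0]],[[0,0,0.006],[0,0,0]],[[0,0,0.008],[0,0,0]],[[0,0,0.008],[0,0,0]]]'
```

```text
t: 14.45
tool_pos: [0.4783, -0.2937, 0.0715]
tool_rot: [3.007, -0.911, 0.001]
contact_force: [-0.5, 0.1, 0.7]
opening: -0.0
grip_force: 0.0
t: 14.95
tool_pos: [0.4782, -0.2944, 0.064]
tool_rot: [3.006, -0.912, 0.002]
contact_force: [0.8, -0.0, 3.0]
opening: -0.0001
grip_force: 1.5
```

```bash
python3 -m jog '[[[0,0,0.001],[0,0,0]],[[0,0,0.002],[0,0,0]],[[0,0,0.003],[0,0,0]],[[0,0,0.0035],[0,0,0]],[[0,0,0.0035],[0,0,0]]]'
```

```text
t: 15.45
tool_pos: [0.4782, -0.2944, 0.061]
tool_rot: [3.006, -0.912, 0.002]
contact_force: [-0.4, 0.6, 8.5]
opening: 0.0001
grip_force: 4.1
```

```bash
python3 -m jog '[[[0,0,-0.01],[0,0,0]],[[0,0,-0.04],[0,0,0]],[[0,0,-0.08],[0,0,0]],[[0,0,-0.12],[0,0,0]],[[0,0,-0.12],[0,0,0]]]';python3 -m jog '[[[0,0,0],[0,0,0]],[[0,0,0],[0,0,0]],[[0,0,0],[0,0,0]],[[0,0,0],[0,0,0]],[[0,0,0],[0,0,0]]]'
python3 - <<'E'
from station import ctrl,optics;import cv2,numpy as np,pickle
a=pickle.load(open("d0.pkl","rb"))["scene"]["image"];b=optics.get_image("scene")["image"]
cv2.imwrite("pics/s6.png",np.hstack([a[110:330,70:400],b[110:330,70:400]]))
E
```

```text
t: 15.95
tool_pos: [0.4801, -0.2962, 0.1867]
tool_rot: [3.002, -0.911, 0.015]
contact_force: [0.6, -0.9, 0.4]
opening: -0.0
grip_force: 0.0
t: 16.45
tool_pos: [0.4772, -0.2937, 0.1787]
tool_rot: [-3.006, 0.912, 0.003]
contact_force: [1.4, 0.5, 0.4]
opening: -0.0
grip_force: 0.0
```

View pics/s6.png

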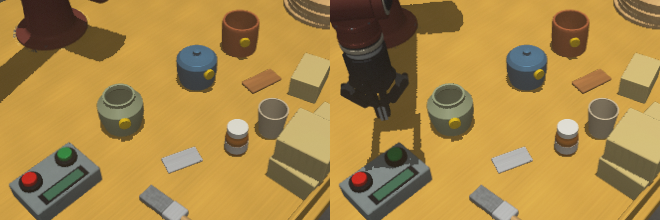

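The before/after pair shows every pot and bystander where it was, for example the vase medallion at (124,124) before and (454,124) after (a 330 px offset). The arm is clear.

```bash
python3 -c "
from station import job;print(job.finish_job())"
```

```text
the job is handed in; nothing more can be done
None
```

I tapped the crock, jar and vase medallions in that order at about 3 N each, pressed the green key fully down and let it go, and handed the job in at about 16.5 s; the last picture shows the pots and other things unmoved, but no verdict came back.

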